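# Clear the uncapped tubes and hold the sealed sample to the light plate

### The job

Take the two tubes that have lost their screw caps out of the rack and put them in the discard tray. Then draw the tall capped tube out of the rack, carry it over the middle of the lit viewing plate and lean it over about 60 degrees from upright (45 at least, at most level), so that its side shows against the light. Leave the short bottle in the rack and all else where it stands, and finish while still holding the tube there, steady, in the fingers alone, 10 to 20 cm above the plate.

Things in the scene. Friction and masses are not known exactly. Their poses are not given: they have to be found in the camera images.
- rack: Grey plastic tube rack, 75 x 270 x 62 mm, fixed. Origin at the centre of its underside; x across the rack, y along its row, z up. Five round 32.5 mm holes in a row at y = -100, -50, 0, 50, 100 mm; the one at +100 is empty. Tubes stand on its base, 10 mm above the bench; the top plate spans 55 to 62 mm up. At tube height 60 mm are free in front of and behind the row.
- open_tube_a: One of the two tubes without a cap (rejects): off-white plastic, 29 mm in diameter (31 mm at the thread near the rim), 110 mm tall, open at the top, flat foot, 22 g. It stands upright in any of the four occupied holes, its rim 120 mm above the bench. Origin at the centre of its underside, z along the tube towards the mouth.
- open_tube_b: The other tube without a cap, the same in every way as open_tube_a.
- open_tube_a_mid (a point): The middle of open_tube_a, on its axis 55 mm from the underside.
- open_tube_b_mid (a point): The middle of open_tube_b, on its axis 55 mm from the underside.
- capped_tube: The tall capped tube: body 29 mm in diameter, ribbed screw cap 34 mm in diameter over the top 20 mm; 116 mm tall in all, about 60 g (a third either way). It stands upright in the rack, the top of its cap 126 mm above the bench. Origin at the centre of its underside, z along the tube towards the cap. The cap is tight and may be gripped.
- capped_tube_mid (a point): The middle of the capped tube, on its axis 58 mm from the underside.
- short_bottle: Short capped bottle, 28 mm in diameter, 81 mm tall with a ribbed cap 30 mm wide; stands in another hole of the rack, the top of its cap 91 mm above the bench. Leave it there. Origin at the centre of its underside.
- discard_tray: Open grey plastic tray, 240 (x) x 180 (y) x 75 mm (z), walls 4 mm, floor 4 mm, fixed to the bench; to the left or to the right of the rack. Origin at the centre of its underside.
- light_plate: Low lit viewing plate on the other side of the rack from the tray: dark housing 240 (x) x 190 (y) mm, top 43 mm above the bench with a white lit pane of 206 x 156 mm; fixed. Origin at the centre of its underside.
- light_plate_top (a point): Centre of the light plate's top, 43 mm above the bench.
- beaker: Glass beaker, 72 mm wide, 95 mm tall, behind the rack. Bystander. Origin under its centre.
- wash_bottle: White wash bottle, 68 mm wide, about 190 mm tall with a bent spout, at the back right. Bystander. Origin under its centre.
- loose_cap: A screw cap lying on the bench in front of the rack, 34 mm wide, 20 mm tall. Bystander. Origin under its centre.
- bottle_brush: Bottle brush lying on the bench at the back left, 360 mm long along its x, 42 mm thick. Bystander. Origin on the bench below its middle.
- strip_box: Small paper box, 75 x 45 x 60 mm, behind the rack. Bystander. Origin under its centre.
- spatula: Steel sample spoon, 170 mm long, lying on the bench in front of the rack. Bystander. Origin under its middle.
Not all that is in view belongs to the job. Leave any blue look-alike of the capped_tube alone.

How it is judged:
On the way, in this order (a step that is already met when the one before it is completed fails the run):
1. both tubes without caps lie or stand in the discard tray, let go (x of open_tube_a_mid in the frame of discard_tray between -0.118 and 0.118 m and y of open_tube_a_mid in the frame of discard_tray between -0.088 and 0.088 m and z of open_tube_a_mid in the frame of discard_tray between 0 and 0.085 m and contact force between each of open_tube_a, open_tube_b and the fingers below 0.05 N and linear speed of each of open_tube_a, open_tube_b below 0.05 m/s and x of open_tube_b_mid in the frame of discard_tray between -0.118 and 0.118 m and y of open_tube_b_mid in the frame of discard_tray between -0.088 and 0.088 m and z of open_tube_b_mid in the frame of discard_tray between 0 and 0.085 m), for 0.2 s.
2. the tall capped tube is held by the fingers and wholly drawn out of the rack, its underside at least 75 mm above the bench (contact force between capped_tube and the fingers above 1 N and contact force between capped_tube and rack below 0.05 N and contact force between capped_tube and light_plate below 0.05 N and contact force between capped_tube and discard_tray below 0.05 N and height (world z) of capped_tube above 0.075 m), for 0.1 s.
At the end, for the whole second after the job is handed in: Both uncapped tubes rest in the tray, let go. The capped tube is held by the fingers alone, still (under 40 mm/s), leaning 40 to 100 degrees, its middle within 90 mm (seen from above) of the plate's centre and 110 to 330 mm above the bench, its underside over 70 mm up (all of step 1 and contact force between capped_tube and the fingers above 1 N and contact force between capped_tube and rack below 0.05 N and contact force between capped_tube and light_plate below 0.05 N and contact force between capped_tube and discard_tray below 0.05 N and angle between capped_tube's own z axis and vertical between 0.7 and 1.75 rad and horizontal distance between capped_tube_mid and light_plate_top below 0.09 m and height (world z) of capped_tube_mid between 0.11 and 0.33 m and height (world z) of capped_tube above 0.07 m and linear speed of capped_tube below 0.04 m/s and angular speed of capped_tube below 0.3 rad/s); the arm keeps its last pose, push and grip.
It fails at once if the short bottle is moved by more than 20 mm (distance of short_bottle from where it was at the start of the episode above 0.02 m).
It fails at once if a bystander on the bench (beaker, wash bottle, loose cap, brush, box or spoon) is moved by more than 40 mm (distance of any of beaker, wash_bottle, loose_cap, bottle_brush, strip_box, spatula from where it was at the start of the episode above 0.04 m).
It also fails if it takes over 72 s, if anything falls off the work surface, if the arm or the gripper's body presses on something with over 40 N, if the wrist force passes 120 N, or if a joint passes its speed limit or range.

### The arm

A 6-joint arm with a two-finger parallel gripper is mounted at the origin on the work surface. World frame = base frame: x ahead of the robot, y to its left, z up, the work surface at z = 0. Lengths are in m, angles in rad, forces in N, time in s.
With the tool pointing down it reaches from about 0.35 to 0.85 m from the base axis. Payload 8.1 kg.
Tool frame: the origin (TCP) lies between the finger pads; the fingertips stand 14 mm ahead of it and the grasp point (between the pads) lies 5 mm behind it (robot.tcp_to_tips is the z of the fingertips in the tool frame, in m); z points along the fingers, y is the line along which they close (so a half turn about z gives the same grasp; the last joint's range is limited). The gripper opens to 93 mm and grips with 3 to 60 N. Pads are 15 mm wide; open, the fingers measure 128 mm over their backs; the gripper's body (75 mm by 188 mm) begins 65 mm behind the grasp point.
Start: joints at [-1.424, 0.13, 1.488, -0, 1.523, -0.085], TCP at [0.138, -0.584, 0.233] pointing down, gripper open.
Joint ranges: [-2.96, 2.96], [-0.89, 2.26], [0.02, 2.5], [-1.34, 4.48], [0, 2.73], [-2.66, 2.66]. Speed limits (rad/s): [2.39, 2.39, 2.79, 3.14, 3.14, 3.14].

### API

Orientations are given as a rotation vector (axis times angle).
In Python, from plant import sensors, read_camera, robot gives the robot as it stands.
- The arm moves only by the tool run_rows, called after "Request:" by a JSON object that holds its "fn" and its "kwargs". Schema: {"type":"object","properties":{"segments":{"type":"array","items":{"type":"array","prefixItems":[{"type":"number"},{"type":"array","items":{"type":"number"},"minItems":3,"maxItems":3},{"type":"number"}],"minItems":3,"maxItems":3},"minItems":1,"maxItems":20},"grip_n":{"type":"number"},"only":{"type":"string"},"quiet":{"type":"boolean"},"lines":{"type":"string"}},"required":["segments"],"additionalProperties":false}. segments is a list of rows, 1 to 20 of them, each written [opening, [dx, dy, dz], turn]: the finger opening in m, then dx, dy, dz in m, then a turn about the tool's z in rad; each row shifts and turns the commanded pose from where the row before left it, along the tool's axes as they then stand; what a row does not reach is not made up. A row lasts 1/10 s, in which the tool goes at most 0.05 m and 0.15 rad, less where a joint would pass 70% of its speed; a pose out of reach is approached as far as the arm can. The fingers move at their own pace and stop on an object; grip_n is the grip in N (left out, the last holds). Time passes only in rows, so rows that do not move let the fingers close. The tool returns the time, the measured TCP pose, the force, the opening and the grip force at its end. only (a regular expression) keeps the lines of the reply that match it, lines (a string "A,B") keeps lines A to B, and quiet returns only ok. Input that does not fit is refused with a message, and nothing moves.
- sensors.read_state(): the state, without advancing time (a new reading comes with each control period).
- read_camera(name): name is "scene" or "top"; returns a dict with "image" (480x640x3 uint8, red, green, blue), "depth" (480x640 float32, m along the optical axis (not along the pixel's ray), 0 where there is no reading), "fx", "fy", "cx", "cy" (pixels), "dist" ([k1, k2, p1, p2, k3] as OpenCV has them; the pictures are not rectified), "R" (3x3) and "t" (3): a world point X has camera coordinates R X + t. Camera axes: x right, y down, z forward; pixel columns grow to the right and rows downward; lengths in m; the calibration is good to about 2 mm. A picture is of the moment at which its call begins.
- robot.close_job(): hands the job in; it is judged then, once.
The state is a dict: "t": time; "q": joint angles; "dq": joint speeds; "joint_torque": joint torques, N m; "tool_pos": TCP position; "orientation": TCP orientation; "force": force on the tool from outside, world axes, zero at the start; "wrist_torque": the same for the moment, N m; "opening": finger opening in m; "gripper_force": force on a finger pad.
Only numpy, scipy, OpenCV 4.12 (cv2) and the standard library are available. Lean on these libraries where they do the work, as an engineer would, in place of code of your own. Each camera call takes 0.05 s, during which the arm holds its last target. There are 200 camera calls.

## Working session

There is one attempt and no reset: what is moved stays moved. The work goes in short steps, Python scripts to look and compute and a tool call to move; the robot and the scene stay as the last step left them, time stands still between calls to the robot, and variables do not carry over. Pictures are saved under pics/ and viewed, at most 10 in all, crops included, and the job is handed in when it is done.

```bash
mkdir -p pics; ls
```

Create h.py:
```python
import numpy as np,cv2
from plant import sensors,read_camera,robot
def snap(n,f):
    c=read_camera(n); cv2.imwrite(f,c["image"][:,:,::-1]); np.savez("pics/%s.npz"%n,**c); return c
def ray(c,uv,z):
    K=np.array([[c["fx"],0,c["cx"]],[0,c["fy"],c["cy"]],[0,0,1]],float)
    p=cv2.undistortPoints(np.array(uv,float).reshape(-1,1,2),K,np.array(c["dist"],float)).reshape(-1,2)
    d=np.c_[p,np.ones(len(p))]@c["R"]; o=-c["R"].T@c["t"]
    return o+d*((z-o[2])/d[:,2])[:,None]
def cloud(c):
    h,w=c["depth"].shape; K=np.array([[c["fx"],0,c["cx"]],[0,c["fy"],c["cy"]],[0,0,1]],float)
    u,v=np.meshgrid(np.arange(w),np.arange(h))
    p=cv2.undistortPoints(np.stack([u,v],-1).reshape(-1,1,2).astype(float),K,np.array(c["dist"],float)).reshape(-1,2)
    X=(np.c_[p,np.ones(len(p))]*c["depth"].reshape(-1,1)-c["t"])@c["R"]
    return X.reshape(h,w,3)
```

Run:
```python
from h import *
for n in("scene","top"):
    c=snap(n,f"pics/{n}0.png"); print(n,-c["R"].T@c["t"],c["fx"])
```

```text
pics
scene [ 1.27141283 -0.21770725  0.60852581] 525.6519788495509
top [0.36741223 0.00227616 1.1010908 ] 601.7463489179745
```

View pics/scene0.png

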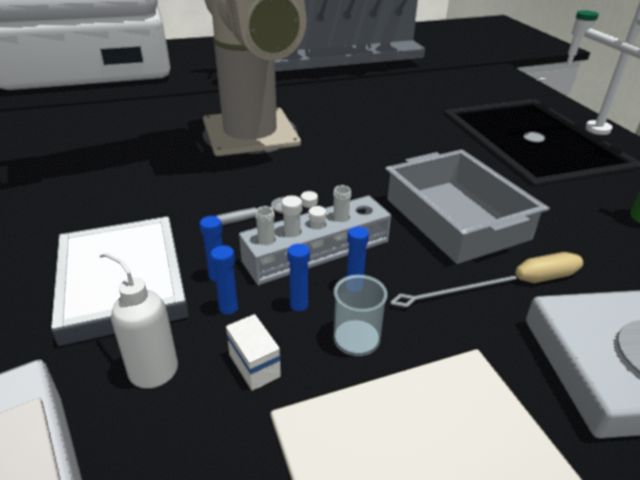

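View pics/top0.png

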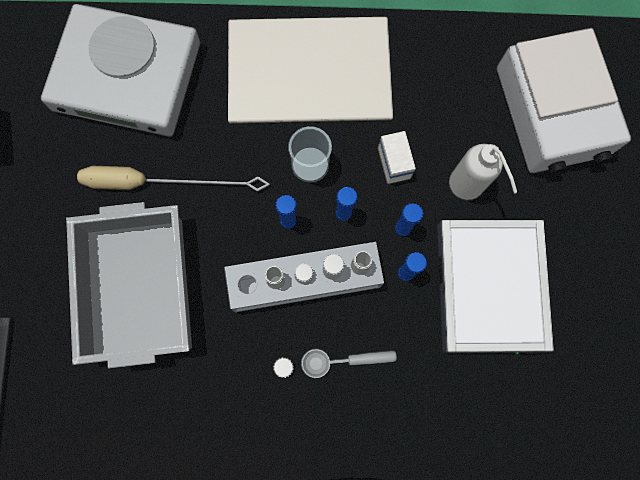

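The row, from +y (left in the top view), is: empty (247,285), open (275,275), short (304,273), capped (333,265), open (363,261). The tray is on the left and the plate on the right. Four blue look-alikes stand at (286,208), (347,200), (412,215) and (415,265).

Run:
```python
from h import *
c=dict(np.load("pics/top.npz")); X=cloud(c); im=c["image"].astype(int)
def comps(m,lab,mn=15):
    n,l,s,ce=cv2.connectedComponentsWithStats(m.astype(np.uint8))
    for i in range(1,n):
        if s[i,4]>=mn:
            P=X[l==i]; print(lab,ce[i].round(1),s[i,:5],"mean",P.mean(0).round(4),"mid",((P.min(0)+P.max(0))/2).round(4), "ext",np.ptp(P,axis=0).round(3))
roi=np.zeros(im.shape[:2],bool); roi[235:320,215:395]=1
comps(roi&(X[...,2]>.105),"tall"); comps(roi&(X[...,2]>.08)&(X[...,2]<.1),"short")
comps((im[...,2]>im[...,0]+60)&(X[...,2]>.08),"blue")
m=roi&(abs(X[...,2]-.062)<.006); comps(m,"rack",300)
r=cv2.minAreaRect((X[m][:,:2]*1000).astype(np.float32)); print("rackrect",r)
t=np.zeros_like(roi); t[195:375,60:195]=1; comps(t&(abs(X[...,2]-.075)<.008)&(im.sum(2)>200),"trayrim",200)
comps(t&(X[...,2]<.02)&(X[...,2]>-.01)&(im.sum(2)>250),"trayfloor",400)
m=np.zeros_like(roi); m[210:360,435:560]=1; m&=(X[...,2]>.03); comps(m,"plate",400)
comps(m&(im.min(2)>215),"pane",400); print("platerect",cv2.minAreaRect((X[m][:,:2]*1000).astype(np.float32)))
# bystander heights
for n,(u,v,w,h) in dict(beaker=(285,122,50,65),box=(375,128,42,58),wash=(445,140,75,62),cap=(270,355,27,25),spoon=(298,345,102,36),brush=(75,160,200,35)).items():
    P=X[v:v+h,u:u+w].reshape(-1,3); P=P[P[:,2]>.012]; print(n,P.min(0).round(3),P.max(0).round(3)) if len(P) else print(n)
# caps via rays
print(ray(c,[(275,275),(363,261)],.12),ray(c,[(333,265)],.126),ray(c,[(304,273)],.091))
s=sensors.read_state();print(s)
```

Run:
```python
import cv2
i=cv2.imread('pics/top0.png')[180:320,205:435];cv2.imwrite('pics/crop0.png',cv2.resize(i,None,fx=3,fy=3,interpolation=2))
```

```text
tall [362.6 259.8] [354 251  18  19 125] mean [ 0.5508 -0.0792  0.1244] mid [ 0.4676 -0.046   0.6034] ext [0.2   0.097 0.995]
tall [333.2 264.3] [323 254  21  22 361] mean [ 0.5416 -0.0307  0.1274] mid [ 0.4637 -0.0228  0.6043] ext [0.193 0.05  0.993]
tall [273.8 274.5] [265 266  19  19 122] mean [0.5239 0.0669 0.1167] mid [0.5239 0.0668 0.1151] ext [0.03  0.03  0.018]
short [363.3 256.7] [356 254  14   9  35] mean [ 0.5625 -0.0832  0.0909] mid [ 0.5591 -0.0815  0.0904] ext [0.013 0.022 0.019]
short [358.1 268. ] [353 261  15  11  34] mean [ 0.5429 -0.0746  0.0898] mid [ 0.5472 -0.0775  0.0901] ext [0.018 0.024 0.019]
short [303.6 272.3] [295 264  18  18 257] mean [0.5331 0.0181 0.0901] mid [0.5335 0.0183 0.0877] ext [0.03  0.029 0.014]
short [272.3 271.4] [267 269  15   8  30] mean [0.5333 0.0713 0.0901] mid [0.5308 0.0679 0.0896] ext [0.013 0.023 0.018]
short [277.  283.1] [268 278  16   9  25] mean [0.5135 0.0627 0.0903] mid [0.5166 0.0657 0.0899] ext [0.013 0.025 0.019]
blue [346.4 197.6] [337 187  20  23 358] mean [ 0.6585 -0.0515  0.1187] mid [ 0.5234 -0.033   0.5907] ext [0.31
[... 1684 characters left out ...]
.01735249 0.091     ]]
{'t': 0.1, 'q': array([-1.42440764e+00,  1.31117207e-01,  1.48917422e+00, -9.24055250e-06,
        1.52304042e+00, -8.53835274e-02]), 'dq': array([ 0.00040947, -0.00251613, -0.00154295,  0.00038518, -0.00289172,
        0.00087607]), 'joint_torque': array([ 1.74177476e-03, -5.61342359e+01, -4.93095767e+01,  7.71908741e-02,
        2.91979912e-02, -7.26333724e-05]), 'tool_pos': array([ 0.13777496, -0.58344292,  0.23167139]), 'orientation': array([-3.11879458e+00, -3.63052333e-01,  9.77544215e-05]), 'force': array([-0.09759802, -0.22829439,  0.18593728]), 'wrist_torque': array([ 0.0373932 ,  0.03904793, -0.01651846]), 'gripper_force': 0.0, 'opening': 0.09297076965063646}
```

View pics/crop0.png

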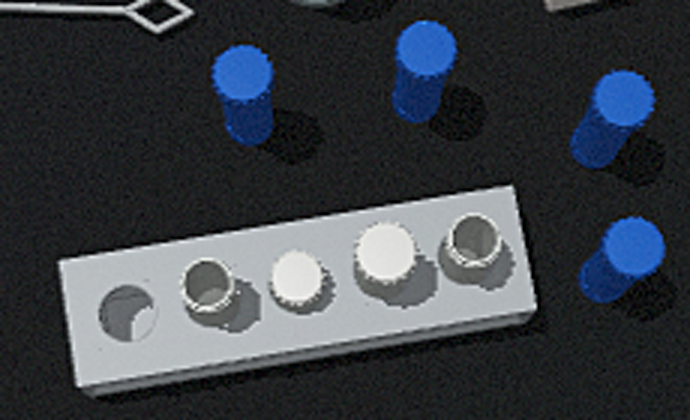

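Top crop: the open tubes sit at holes y=+50 and y=-100, the capped tube at -50 and the short bottle at 0. The rack is turned about 11°, and its hole positions agree with the measured tops.

Plan: with the tool vertical, grip across the row. After drawing the capped tube out by its cap, lean it in the fingers by dragging its foot against the plate's near edge. First I turn the tool and work out the deltas.

Create d.py:
```python
import sys; from h import *
from scipy.spatial.transform import Rotation as Ro
s=sensors.read_state(); R=Ro.from_rotvec(s["orientation"]).as_matrix(); p=s["tool_pos"]
print("p",p.round(4),"yawx",round(np.arctan2(R[1,0],R[0,0]),4),"zax",R[:,2].round(3))
for a in sys.argv[1:]:
    x=np.array(eval(a)); print(a,"tool delta",(R.T@(x-p)).round(4)); p=x
```

```text
(no output)
```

Request:
{"fn": "run_rows", "kwargs": {"segments": [[0.06,[0,0,-0.01],-0.15],[0.06,[0,0,-0.01],-0.15],[0.06,[0,0,-0.01],-0.15],[0.06,[0,0,0],-0.15],[0.06,[0,0,0],-0.15],[0.06,[0,0,0],-0.15],[0.06,[0,0,0],-0.15],[0.06,[0,0,0],-0.15],[0.06,[0,0,0],-0.15],[0.06,[0,0,0],-0.15],[0.06,[0,0,0],-0.031],[0.06,[0,0,0],0]], "grip_n": 15}}

```text
t: 1.3
tool_pos: [0.1378, -0.5837, 0.262]
orientation: [-1.997, -2.424, -0.001]
force: [0.1, -0.4, 0.6]
opening: 0.0601
gripper_force: 0.0
```

```bash
python3 d.py "(.553,-.080,.26)" "(.553,-.080,.09)"
```

Run:
```python
from h import *
c=dict(np.load("pics/top.npz")); X=cloud(c); im=c["image"]
ok=(X[...,2]>.03)&(X[...,2]<.06)
m=np.zeros(ok.shape,bool); m[210:360,435:560]=1; m&=ok
print(cv2.minAreaRect((X[m][:,:2]*1000).astype(np.float32)))
m=np.zeros(ok.shape,bool); m[195:375,60:195]=1; m&=(abs(X[...,2]-.075)<.006)
print("tray",cv2.minAreaRect((X[m][:,:2]*1000).astype(np.float32)))
```

```text
p [ 0.1378 -0.5837  0.262 ] yawx 1.7632 zax [-0.     0.001 -1.   ]
(.553,-.080,.26) tool delta [0.415  0.5038 0.0025]
(.553,-.080,.09) tool delta [-0.0002 -0.      0.17  ]
((527.682861328125, -325.0215759277344), (239.3713836669922, 190.07862854003906), 1.229931354522705)
tray ((510.2977600097656, 325.14373779296875), (283.7249450683594, 198.48516845703125), 8.10680866241455)
```

Request:
{"fn": "run_rows", "kwargs": {"segments": [[0.06,[0.0296,0.036,0],0],[0.06,[0.0296,0.036,0],0],[0.06,[0.0296,0.036,0],0],[0.06,[0.0296,0.036,0],0],[0.06,[0.0296,0.036,0],0],[0.06,[0.0296,0.036,0],0],[0.06,[0.0296,0.036,0],0],[0.06,[0.0296,0.036,0],0],[0.06,[0.0296,0.036,0],0],[0.06,[0.0296,0.036,0],0],[0.06,[0.0296,0.036,0],0],[0.06,[0.0296,0.036,0],0],[0.06,[0.0296,0.036,0],0],[0.06,[0.03,0.036,0],0],[0.06,[0,0,0],0],[0.06,[0,0,0],0]]}}

```text
t: 2.9
tool_pos: [0.5535, -0.0796, 0.262]
orientation: [-1.996, -2.425, 0.001]
force: [0.3, -0.5, 0.2]
opening: 0.0603
gripper_force: 0.0
```

```bash
python3 d.py "(.553,-.080,.26)" "(.553,-.080,.09)"
```

Run:
```python
from h import *
snap("scene","pics/s1.png")
```

```text
p [ 0.5535 -0.0796  0.262 ] yawx 1.7642 zax [-0.001  0.    -1.   ]
(.553,-.080,.26) tool delta [-0.0003 -0.0006  0.002 ]
(.553,-.080,.09) tool delta [-0.      0.0002  0.17  ]
```

View pics/s1.png

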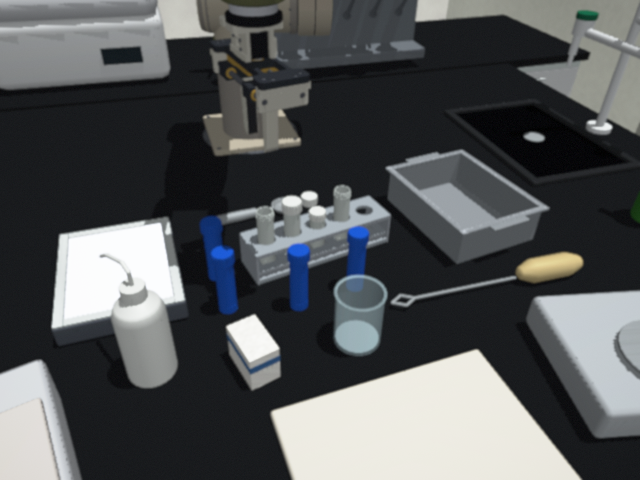

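The scene view shows the open gripper (about 262,100) above the near-right open tube (265,222), clear of everything. Next I descend, grip and lift.

Request:
{"fn": "run_rows", "kwargs": {"segments": [[0.06,[0,0,0.04],0],[0.06,[0,0,0.04],0],[0.06,[0,0,0.04],0],[0.06,[0,0,0.03],0],[0.06,[0,0,0.021],0],[0.06,[0,0,0],0],[0.02,[0,0,0],0],[0.02,[0,0,0],0],[0.02,[0,0,0],0],[0.02,[0,0,0],0],[0.02,[0,0,0],0],[0.02,[0,0,0],0]], "grip_n": 15}}

```text
t: 4.15
tool_pos: [0.5542, -0.0808, 0.0928]
orientation: [1.997, 2.423, 0.001]
force: [-0.4, 0.3, 5.4]
opening: 0.0289
gripper_force: 15.0
```

```bash
python3 d.py "(.5535,-.080,.27)" "(.51,.355,.27)"
```

```text
p [ 0.5542 -0.0808  0.0928] yawx 1.7629 zax [ 0.002 -0.001 -1.   ]
(.5535,-.080,.27) tool delta [ 0.0008 -0.0003 -0.1772]
(.51,.355,.27) tool delta [ 4.353e-01  4.040e-02 -4.000e-04]
```

Request:
{"fn": "run_rows", "kwargs": {"segments": [[0.02,[0,0,-0.02],0],[0.02,[0,0,-0.04],0],[0.02,[0,0,-0.04],0],[0.02,[0,0,-0.04],0],[0.02,[0,0,-0.04],0],[0.02,[0,0,0],0],[0.02,[0.04,0.004,0],0],[0.02,[0.04,0.004,0],0],[0.02,[0.04,0.004,0],0],[0.02,[0.04,0.004,0],0],[0.02,[0.04,0.004,0],0],[0.02,[0.04,0.004,0],0],[0.02,[0.04,0.004,0],0],[0.02,[0.04,0.004,0],0],[0.02,[0.04,0.004,0],0],[0.02,[0.04,0.004,0],0],[0.02,[0.035,0,0],0],[0.02,[0,0,0],0],[0.02,[0,0,0],0]]}}

```text
t: 6.05
tool_pos: [0.5091, 0.3544, 0.2705]
orientation: [-1.996, -2.426, 0.003]
force: [0.0, -0.6, -0.1]
opening: 0.0292
gripper_force: 15.0
```

```bash
python3 d.py "(.51,.355,.094)"
```

```text
p [0.5091 0.3544 0.2705] yawx 1.7648 zax [-0.001 -0.001 -1.   ]
(.51,.355,.094) tool delta [0.0005 0.0013 0.1765]
```

Request:
{"fn": "run_rows", "kwargs": {"segments": [[0.02,[0,0,0.04],0],[0.02,[0,0,0.04],0],[0.02,[0,0,0.04],0],[0.02,[0,0,0.03],0],[0.02,[0,0,0.02],0],[0.02,[0,0,0.004],0],[0.02,[0,0,0],0],[0.02,[0,0,0],0],[0.05,[0,0,0],0],[0.05,[0,0,0],0],[0.05,[0,0,0],0],[0.06,[0,0,0],0],[0.06,[0,0,-0.01],0],[0.06,[0,0,-0.03],0],[0.06,[0,0,-0.04],0],[0.06,[0,0,-0.04],0],[0.06,[0,0,-0.04],0],[0.06,[0,0,0],0]]}}

```text
t: 7.85
tool_pos: [0.5124, 0.3557, 0.2668]
orientation: [1.995, 2.421, 0.018]
force: [0.6, 1.0, 1.2]
opening: 0.06
gripper_force: 0.0
```

```bash
python3 d.py "(.5245,.067,.255)" "(.5245,.067,.09)"
```

Run:
```python
from h import *
snap("scene","pics/s2.png")
```

```text
p [0.5124 0.3557 0.2668] yawx 1.763 zax [ 0.011  0.006 -1.   ]
(.5245,.067,.255) tool delta [-0.2858 -0.0434  0.0101]
(.5245,.067,.09) tool delta [-0.0007 -0.002   0.165 ]
```

View pics/s2.png

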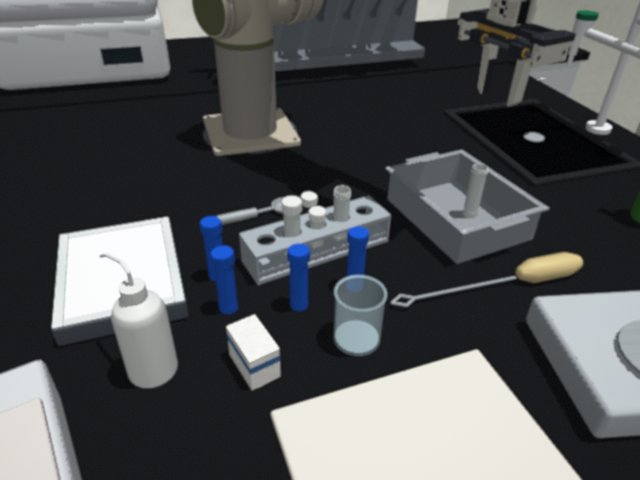

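The first reject stands in the tray (478,190). Now the second one, still in the rack at (342,203).

Request:
{"fn": "run_rows", "kwargs": {"segments": [[0.06,[-0.04,-0.006,0],0],[0.06,[-0.04,-0.006,0],0],[0.06,[-0.04,-0.006,0],0],[0.06,[-0.04,-0.006,0],0],[0.06,[-0.04,-0.006,0],0],[0.06,[-0.04,-0.006,0],0],[0.06,[-0.046,-0.007,0],0],[0.06,[0,0,0],0],[0.06,[0,0,0],0],[0.06,[0,0,0],0]]}}

```text
t: 8.9
tool_pos: [0.5217, 0.0659, 0.2569]
orientation: [-1.997, -2.424, 0.001]
force: [-0.9, -0.1, 0.6]
opening: 0.0597
gripper_force: 0.0
```

```bash
python3 d.py "(.5245,.067,.255)" "(.5245,.067,.09)"
```

```text
p [0.5217 0.0659 0.2569] yawx 1.7633 zax [-0.001  0.    -1.   ]
(.5245,.067,.255) tool delta [0.0005 0.003  0.0019]
(.5245,.067,.09) tool delta [-1.00e-04  2.00e-04  1.65e-01]
```

Request:
{"fn": "run_rows", "kwargs": {"segments": [[0.06,[0,0.003,0.04],0],[0.06,[0,0,0.04],0],[0.06,[0,0,0.04],0],[0.06,[0,0,0.03],0],[0.06,[0,0,0.015],0],[0.06,[0,0,0],0],[0.02,[0,0,0],0],[0.02,[0,0,0],0],[0.02,[0,0,0],0],[0.02,[0,0,0],0],[0.02,[0,0,0],0],[0.02,[0,0,-0.02],0],[0.02,[0,0,-0.04],0],[0.02,[0,0,-0.04],0],[0.02,[0,0,-0.04],0],[0.02,[0,0,-0.04],0],[0.02,[0,0,0],0]]}}

```text
t: 10.6
tool_pos: [0.5279, 0.0657, 0.2801]
orientation: [1.993, 2.418, 0.012]
force: [1.1, 0.4, 0.6]
opening: 0.0295
gripper_force: 15.0
```

```bash
python3 d.py "(.5,.285,.27)" "(.5,.285,.095)"
```

```text
p [0.5279 0.0657 0.2801] yawx 1.7627 zax [ 0.011  0.    -1.   ]
(.5,.285,.27) tool delta [0.2206 0.0143 0.0099]
(.5,.285,.095) tool delta [ 0.0003 -0.0019  0.175 ]
```

Request:
{"fn": "run_rows", "kwargs": {"segments": [[0.02,[0.04,0.003,0],0],[0.02,[0.04,0.003,0],0],[0.02,[0.04,0.003,0],0],[0.02,[0.04,0.003,0],0],[0.02,[0.04,0.003,0],0],[0.02,[0.02,0,0],0],[0.02,[0,0,0],0],[0.02,[0,0,0.04],0],[0.02,[0,0,0.04],0],[0.02,[0,0,0.04],0],[0.02,[0,0,0.03],0],[0.02,[0,0,0.02],0],[0.02,[0,0,0.012],0],[0.02,[0,0,0],0],[0.02,[0,0,0],0],[0.05,[0,0,0],0],[0.05,[0,0,0],0],[0.05,[0,0,0],0],[0.06,[0,0,0],0]]}}

```text
t: 12.5
tool_pos: [0.498, 0.2846, 0.0911]
orientation: [1.998, 2.424, 0.001]
force: [0.5, -0.8, -0.6]
opening: 0.0535
gripper_force: 0.0
```

Request:
{"fn": "run_rows", "kwargs": {"segments": [[0.06,[0,0,-0.01],0],[0.06,[0,0,-0.03],0],[0.06,[0,0,-0.04],0],[0.06,[0,0,-0.04],0],[0.06,[0,0,-0.04],0],[0.06,[0,0,0],0],[0.06,[0,0,0],0]]}}

```text
t: 13.2
tool_pos: [0.4985, 0.2849, 0.2528]
orientation: [1.997, 2.423, 0.005]
force: [0.3, -0.3, -0.5]
opening: 0.0599
gripper_force: 0.0
```

```bash
python3 d.py "(.5435,-.031,.255)" "(.5435,-.031,.109)"
```

Run:
```python
from h import *
snap("scene","pics/s3.png"); snap("top","pics/t3.png")
a=cv2.imread("pics/s3.png");b=cv2.imread("pics/t3.png")
cv2.imwrite("pics/c3.png",cv2.resize(np.hstack([a[140:300,200:560],b[190:380,55:395][:160]]),None,fx=1.14,fy=1.14))
```

```text
p [0.4985 0.2849 0.2528] yawx 1.7629 zax [ 0.003  0.001 -1.   ]
(.5435,-.031,.255) tool delta [-0.3186 -0.0162 -0.0025]
(.5435,-.031,.109) tool delta [-1.00e-04 -5.00e-04  1.46e-01]
```

View pics/c3.png

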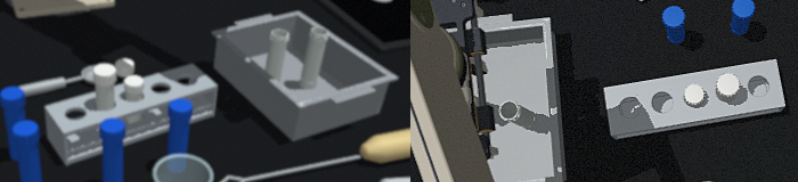

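Both rejects stand in the tray (280,55 and 315,58 in the left crop). Only the short bottle and the capped tube remain in the rack. Next, the capped tube.

Request:
{"fn": "run_rows", "kwargs": {"segments": [[0.06,[-0.04,-0.002,0],0],[0.06,[-0.04,-0.002,0],0],[0.06,[-0.04,-0.002,0],0],[0.06,[-0.04,-0.002,0],0],[0.06,[-0.04,-0.002,0],0],[0.06,[-0.04,-0.002,0],0],[0.06,[-0.04,-0.002,0],0],[0.06,[-0.038,-0.002,0],0],[0.06,[0,0,0],0],[0.06,[0,0,0],0],[0.06,[0,0,0],0]]}}

```text
t: 14.4
tool_pos: [0.5421, -0.0298, 0.2495]
orientation: [-1.996, -2.423, 0.001]
force: [-1.2, 0.2, 0.1]
opening: 0.0597
gripper_force: 0.0
```

```bash
python3 d.py "(.5435,-.031,.255)" "(.5435,-.031,.109)"
```

```text
p [ 0.5421 -0.0298  0.2495] yawx 1.7633 zax [-0.002  0.001 -1.   ]
(.5435,-.031,.255) tool delta [-0.0015  0.0011 -0.0055]
(.5435,-.031,.109) tool delta [-0.0002  0.0003  0.146 ]
```

Request:
{"fn": "run_rows", "kwargs": {"segments": [[0.06,[-0.0015,0.001,0.04],0],[0.06,[0,0,0.04],0],[0.06,[0,0,0.03],0],[0.06,[0,0,0.02],0],[0.06,[0,0,0.01],0],[0.06,[0,0,0],0],[0.025,[0,0,0],0],[0.025,[0,0,0],0],[0.025,[0,0,0],0],[0.025,[0,0,0],0],[0.025,[0,0,0],0],[0.025,[0,0,-0.02],0],[0.025,[0,0,-0.04],0],[0.025,[0,0,-0.04],0],[0.025,[0,0,-0.04],0],[0.025,[0,0,-0.03],0],[0.025,[0,0,0],0],[0.025,[0,0,0],0]], "grip_n": 30}}

```text
t: 16.2
tool_pos: [0.5443, -0.0321, 0.2811]
orientation: [1.998, 2.423, 0.001]
force: [-0.5, 0.1, -1.6]
opening: 0.0329
gripper_force: 30.0
```

```bash
python3 d.py "(.47,-.10,.28)" "(.46,-.19,.28)" "(.46,-.205,.125)"
```

```text
p [ 0.5443 -0.0321  0.2811] yawx 1.7627 zax [ 0.001 -0.    -1.   ]
(.47,-.10,.28) tool delta [-0.0525 -0.0859  0.001 ]
(.46,-.19,.28) tool delta [-0.0864 -0.027   0.    ]
(.46,-.205,.125) tool delta [-0.0147 -0.0031  0.155 ]
```

Request:
{"fn": "run_rows", "kwargs": {"segments": [[0.025,[-0.025,-0.04,0],0],[0.025,[-0.028,-0.046,0],0],[0.025,[-0.044,-0.014,0],0],[0.025,[-0.043,-0.014,0],0],[0.025,[-0.0147,-0.003,0],0.1],[0.025,[0,0,0],0.09],[0.025,[0,0,0],0],[0.025,[0,0,0],0],[0.025,[0,0,0],0]]}}

```text
t: 17.1
tool_pos: [0.4613, -0.203, 0.2798]
orientation: [-2.215, -2.226, 0.0]
force: [-0.1, 0.1, -1.2]
opening: 0.0333
gripper_force: 30.0
```

```bash
python3 d.py "(.46,-.203,.124)"
```

```text
p [ 0.4613 -0.203   0.2798] yawx 1.5756 zax [-0.001  0.001 -1.   ]
(.46,-.203,.124) tool delta [-1.000e-04 -1.200e-03  1.558e-01]
```

Request:
{"fn": "run_rows", "kwargs": {"segments": [[0.025,[0,0,0.04],0],[0.025,[0,0,0.04],0],[0.025,[0,0,0.04],0],[0.025,[0,0,0.025],0],[0.025,[0,0,0.011],0],[0.025,[0,0,0],0],[0.025,[-0.0125,0,0],0],[0.025,[-0.01,0,0],0],[0.025,[-0.01,0,0],0],[0.025,[-0.01,0,0],0],[0.025,[0,0,0],0]]}}

```text
t: 18.2
tool_pos: [0.4619, -0.248, 0.1254]
orientation: [2.22, 2.221, 0.0]
force: [0.7, 1.4, -0.0]
opening: 0.0331
gripper_force: 30.0
```

```bash
python3 d.py
```

Run:
```python
from h import *
snap("scene","pics/s4.png")
```

```text
p [ 0.4619 -0.248   0.1254] yawx 1.5713 zax [ 0.001 -0.001 -1.   ]
```

View pics/s4.png

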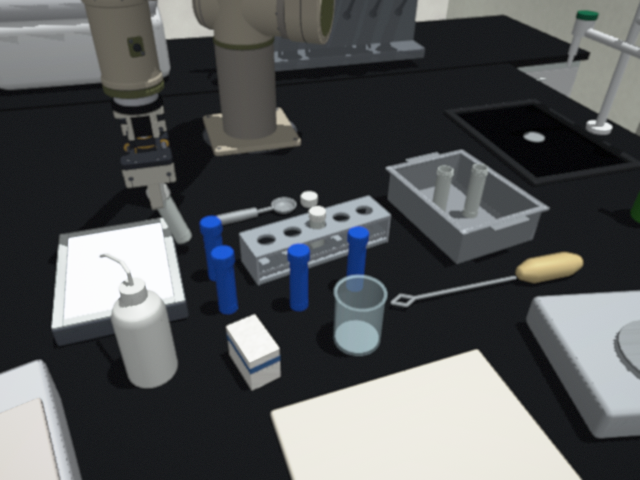

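It works: the tube (foot at 182,235) leans about 20-25° in the fingers against the plate's edge. I continue the arc.

Request:
{"fn": "run_rows", "kwargs": {"segments": [[0.025,[-0.009,0,0.004],0],[0.025,[-0.009,0,0.004],0],[0.025,[-0.009,0,0.005],0],[0.025,[-0.007,0,0.006],0],[0.025,[-0.007,0,0.006],0],[0.025,[-0.008,0,0.007],0],[0.025,[-0.004,0,0.005],0],[0.025,[0,0,0],0],[0.025,[0,0,0],0]]}}

```text
t: 19.15
tool_pos: [0.4612, -0.2988, 0.0871]
orientation: [-2.218, -2.222, 0.0]
force: [-0.9, 0.5, -0.0]
opening: 0.0329
gripper_force: 30.0
```

Request:
{"fn": "run_rows", "kwargs": {"segments": [[0.025,[0,0,-0.02],0],[0.025,[0,0,-0.03],0],[0.025,[0,0,-0.03],0],[0.025,[0,0,-0.02],0],[0.025,[0,0,0],0],[0.025,[0,0,0],0]], "grip_n": 40}}

```text
t: 19.75
tool_pos: [0.4618, -0.299, 0.1874]
orientation: [2.218, 2.224, 0.0]
force: [-1.2, 0.9, -0.5]
opening: 0.0319
gripper_force: 40.0
```

```bash
python3 d.py "(.527,-.37,.19)"
```

Run:
```python
from h import *
snap("scene","pics/s5.png")
```

```text
p [ 0.4618 -0.299   0.1874] yawx 1.5731 zax [ 0. -0. -1.]
(.527,-.37,.19) tool delta [-0.0712  0.065  -0.0026]
```

View pics/s5.png

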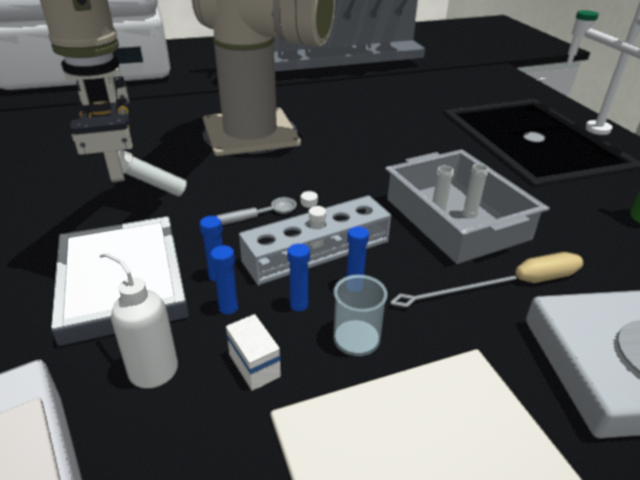

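The tube is clear of the plate and leans about 60-65° (cap at 125,160, foot at 185,188). Now I carry it over the middle of the plate.

Request:
{"fn": "run_rows", "kwargs": {"segments": [[0.025,[0,0,-0.02],0],[0.025,[-0.017,0.016,0],0],[0.025,[-0.017,0.017,0],0],[0.025,[-0.017,0.016,0],0],[0.025,[-0.016,0.016,0],0],[0.025,[0,0,0],0],[0.025,[0,0,0],0],[0.025,[0,0,0],0],[0.025,[0,0,0],0],[0.025,[0,0,0],0]]}}

```text
t: 20.8
tool_pos: [0.5266, -0.3656, 0.2078]
orientation: [2.219, 2.224, 0.0]
force: [-0.1, 0.5, -0.7]
opening: 0.0323
gripper_force: 40.0
```

Run:
```python
from h import *
s=sensors.read_state(); print(s["tool_pos"],abs(s["dq"]).max(),s["gripper_force"])
c=snap("scene","pics/s6.png"); X=cloud(c); g=s["tool_pos"]
# points in tube zone: beyond the finger width towards +y, around the tool
m=(abs(X[...,0]-g[0])<.03)&(X[...,1]>g[1]+.025)&(X[...,1]<g[1]+.13)&(X[...,2]>.09)&(X[...,2]<.25)
P=X[m]; d=np.linalg.svd(P-P.mean(0),full_matrices=0)[2][0]; print(len(P),P.min(0),P.max(0),d,np.degrees(np.arccos(abs(d[2]))))
cv2.imwrite("pics/c6.png",cv2.resize(cv2.imread("pics/s6.png")[60:360,0:300],None,fx=2,fy=2))
```

```text
[ 0.52658269 -0.36558142  0.2078116 ] 0.006356455117693975 39.99982416629791
1215 [ 0.51877251 -0.34051427  0.14560346] [ 0.54484472 -0.26338941  0.22490507] [-0.01173963 -0.78271343  0.62227154] 51.51779557697722
```

View pics/c6.png

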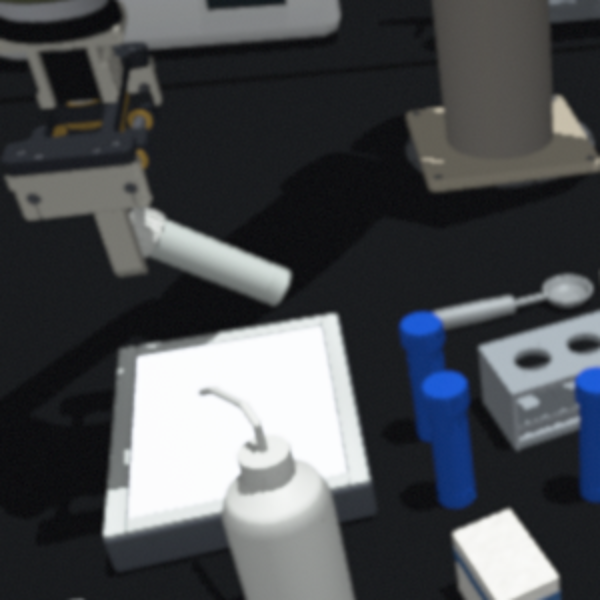

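The tube is held at about 60° (foot at y=-0.263, lowest point 0.146 m) with its middle near the plate's centre, and it is steady. I hand the job in.

```bash
python3 -c "
from plant import robot
print(robot.close_job())"
```

```text
the job is handed in; nothing more can be done
None
```

Handed in at about 21 s: both uncapped tubes stand in the discard tray, and the capped tube is held steady over the middle of the light plate, leaning about 60° with its middle roughly 15 cm above it; no verdict was shown.

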